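Bank the full coin roll

TASK

One of the two coin rolls is short of coins: stand one on each pan of the small balance, let go and see which side drops. Swing the cash box's lid up and over until it stays open by itself, and stand the heavier roll upright on the floor of the cash box, set down and not dropped; leave the lighter roll standing on its pan, the lid open, and the calculator, tumbler and stamp where they are.

Things in the scene. Friction and masses are not known exactly. Their poses are not given: they have to be found in the camera images.
- roll_1: one of two coin rolls that look exactly alike: an upright steel cylinder of stacked coins, 30 mm diameter, 50 mm tall, with a paper band; one of the two is full (about 220 g), the other is short of coins (about 150 g), which only weighing shows. Origin: centre of its underside; z up along its axis
- roll_2: one of two coin rolls that look exactly alike: an upright steel cylinder of stacked coins, 30 mm diameter, 50 mm tall, with a paper band; one of the two is full (about 220 g), the other is short of coins (about 150 g), which only weighing shows. Origin: centre of its underside; z up along its axis
- beam (a joint): tilt of the balance's beam, rad: 0 level (where a weak spring holds it when empty), positive when the far pan (pan_far) is down, negative when the near pan is down; stops at -0.12 and +0.12. The beam lies 55 mm above the table on two small posts, its pivot is midway between the pans, 8 mm below the pan floors; one roll alone takes its pan to the stop, and with both on the heavier side drops to the stop in about a second (damped)
- pan_near (a point): centre of the floor of the brass pan at the beam's end nearer the robot: a flat round pan of 44 mm inner diameter with a 3 mm high, 3 mm thick rim, 85 mm from the pivot. Floor 63 mm above the table when level, about 10 mm lower or higher at the stops. The frame turns with the beam: x points along the beam to the far pan, y along the pivot axis, z up from the pan
- pan_far (a point): centre of the floor of the other pan, the same, at the beam's end farther from the robot; same axes
- box_floor (a point): centre of the inner floor of the grey sheet-steel cash box, which is fixed to the table; 4 mm above the table. The box is 150 mm (x) by 140 mm (y) outside and 65 mm high, with 4 mm walls. x points from the front to the hinge side (away from the robot), y along the hinge, z up
- lid (a joint): angle of the cash box's lid, rad: 0 shut (as it starts), grows as the lid swings up and away from the robot, stop at 1.95. The lid (350 g, 156 by 146 by 4 mm) has no catch and little friction: it falls shut when let go below about 1.5 rad, and falls open to its stop when let go above about 1.6 rad
- lid_grip (a point): centre of the lid's grip: a round steel bar 14 mm thick and 36 mm long, lying along the hinge direction, 28 mm above the lid's top face on a 14 mm square stem at its middle, 28 mm from the lid's front edge. Held across its ends (36 mm), it can turn between the fingers. Axes turn with the lid; when shut, x points to the hinge, y along the bar, z up
- lid_hinge (a point): middle of the lid's hinge line along the box's far top edge, 67 mm above the table; y along the hinge. When shut, the grip's centre lies 125 mm from here along -x and 30 mm above. Axes turn with the lid
- calculator: bystander, to be left alone: black desk calculator lying flat, 140 by 85 by 18 mm; origin: centre of its underside
- tumbler: bystander, to be left alone: open steel tumbler, 72 mm across, 100 mm tall; origin: centre of its underside
- stamp: bystander, to be left alone: wooden rubber stamp standing upright, 40 mm across, 72 mm tall; origin: centre of its underside
There are look-alikes about, which are no part of the job. Leave any red or yellow look-alike of the roll_2 alone.

How it is judged:
By the outcome, as a careful person would: the job done as asked, in the order asked, and still so for the second after the job is handed in, with the robot touching nothing.
It also fails if it takes over 72 s, if anything falls off the work surface, if the arm or the gripper's body presses on something with over 40 N, if the wrist force passes 120 N, or if a joint passes its speed limit or range.

ROBOT

A 6-joint arm with a two-finger parallel gripper is mounted at the origin on the work surface. World frame = base frame: x ahead of the robot, y to its left, z up, the work surface at z = 0. Lengths are in m, angles in degrees, forces in N, time in s.
With the tool pointing down it reaches from about 0.4 to 0.825 m from the base axis. Payload 7 kg.
Tool frame: the origin (TCP) lies midway between the tips of the shut fingers; the grasp point (between the pads) lies ctrl.tcp_to_grasp behind it (ctrl.tcp_to_grasp is the distance from the TCP to the grasp point, in m); z points along the fingers, y is the line along which they close (so a half turn about z gives the same grasp; the last joint's range is limited). The gripper opens to 88 mm and grips with 3 to 60 N. Pads are 19 mm wide; open, the fingers measure 130 mm over their backs; the gripper's body (78 mm by 193 mm) begins 47 mm behind the grasp point.
Start: joints at [-54.998, 20.546, 0.682, 0, -70.136, -16.507], TCP at [0.214, -0.64, 0.227] pointing down, gripper open.
Joint ranges: [-176.03, 176.03], [-82.01, 121.73], [-58.28, 71.71], [-173.87, 95.51], [-174.79, -0.11], [-173.66, 173.66]. Speed limits (degrees/s): [136.94, 136.94, 172.46, 180, 180, 180].

INTERFACE

Orientations are given as [roll, pitch, yaw] about the fixed x, y, z axes, in that order (R = Rz(yaw) Ry(pitch) Rx(roll)).
In Python, from plant import ctrl, imaging, close_job gives the robot as it stands.
- The arm moves only by the shell command python3 -m crank 'ROWS'. ROWS is JSON, a list of rows, each a list of 3 entries, a list of its own where there are three numbers: the shift along the world's x, y, z in m, then the turn, a rotation vector about the world's x, y, z in degrees, then the opening, from -1 (shut) to 1 (fully open), so that 0 is half open. A call has 1 to 12 rows; each row shifts and turns the commanded pose from where the row before left it; what a row does not reach is not made up. A row lasts 1/10 s, in which the tool goes at most 50 mm and 8.59 degrees, less where a joint would pass 70% of its speed; a pose out of reach is approached as far as the arm can. A call is refused whole if a number of a shift passes 0.05 or a number of a turn 8.59, either way. A call with a gripper value outside its range is refused whole. The fingers move at their own pace and stop on an object; the grip force is fixed at half the most. Time passes only in rows, so rows that do not move let the fingers close. It gives the time, the measured TCP pose, the force, the opening and the grip force at its end, in the units of the state.
- ctrl.get_obs(): the state, without advancing time (a new reading comes with each control period).
- imaging.snapshot(name): name is "side" or "top"; returns (picture, depth): 480x640x3 uint8, blue, green, red; 480x640 float32, m along the optical axis (not along the pixel's ray), 0 where there is no reading.
- imaging.camera_model(name): a dict with "mtx" (3x3 intrinsics, pixels), "D" ([k1, k2, p1, p2, k3] as OpenCV has them; the pictures are not rectified), "R" (3x3) and "t" (3): a world point X has camera coordinates R X + t. Camera axes: x right, y down, z forward; pixel columns grow to the right and rows downward; lengths in m; the calibration is good to about 2 mm. A picture is of the moment at which its call begins. camera_model takes no time and is no camera call.
- close_job(): hands the job in; it is judged then, once.
The state is a dict: "clock": time; "joint_pos": joint angles; "qvel": joint speeds; "tau": joint torques, N m; "tool_pos": TCP position; "orientation": TCP orientation; "force": force on the tool from outside, world axes, zero at the start; "moment": the same for the moment, N m; "opening": finger opening in m; "gripper_force": force on a finger pad.
Only numpy, scipy, OpenCV 4.12 (cv2) and the standard library are available. Lean on these libraries where they do the work, as an engineer would, in place of code of your own. Each camera call takes 0.05 s, during which the arm holds its last target. There are 200 camera calls.

## Working session

There is one attempt and no reset: what is moved stays moved. The work goes in short steps, Python scripts to look and compute and a shell command to move; the robot and the scene stay as the last step left them, time stands still between calls to the robot, and variables do not carry over. Pictures are saved under pics/ and viewed, at most 13 in all, crops included, and the job is handed in when it is done.

```bash
mkdir -p pics; ls
python3 - <<'E'
from plant import ctrl, imaging
import cv2,numpy as np
o=ctrl.get_obs(); print({k:np.round(v,3).tolist() for k,v in o.items()}, ctrl.tcp_to_grasp)
for n in("top","side"):
    p,d=imaging.snapshot(n); cv2.imwrite(f"pics/{n}0.png",p); np.save(f"pics/{n}0.npy",d)
    m=imaging.camera_model(n); print(n,np.round(-np.array(m["R"]).T@m["t"],3),np.round(m["R"],2).tolist(),np.round(m["mtx"],0).tolist(),m["D"])
E
```

```text
pics
{'clock': 0.0, 'joint_pos': [-54.998, 20.59, 0.635, -0.019, -70.135, -16.506], 'qvel': [-0.035, -0.037, 0.048, 0.012, -0.073, 0.023], 'tau': [-0.001, -58.272, 29.306, 6.997, 0.007, -0.0], 'tool_pos': [0.214, -0.64, 0.226], 'orientation': [179.908, -0.008, -161.51], 'force': [-0.819, -0.32, -0.148], 'moment': [0.038, 0.071, 0.001], 'gripper_force': 0.0, 'opening': 0.088} 0.0188
top [ 0.538 -0.085  1.137] [[-0.0, -1.0, 0.02], [-1.0, -0.0, -0.07], [0.07, -0.02, -1.0]] [[562.0, 0.0, 331.0], [0.0, 562.0, 248.0], [0.0, 0.0, 1.0]] [-0.13592216  0.          0.          0.          0.        ]
side [0.325 0.677 0.617] [[-0.94, -0.35, 0.01], [-0.19, 0.51, -0.84], [0.29, -0.79, -0.54]] [[490.0, 0.0, 315.0], [0.0, 490.0, 244.0], [0.0, 0.0, 1.0]] [-0.02821065  0.          0.          0.          0.        ]
```

View pics/top0.png

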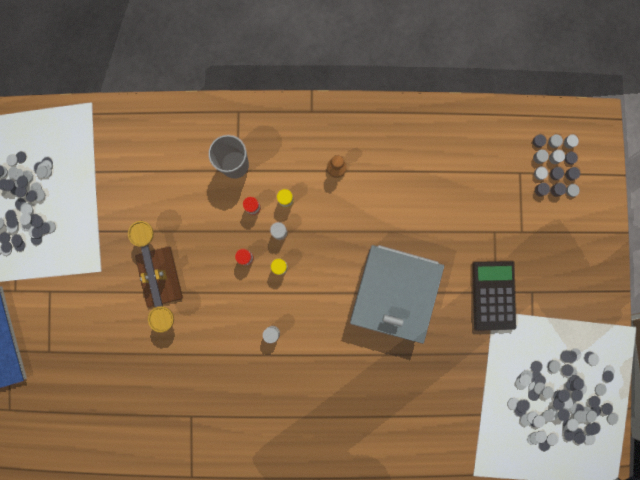

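View pics/side0.png

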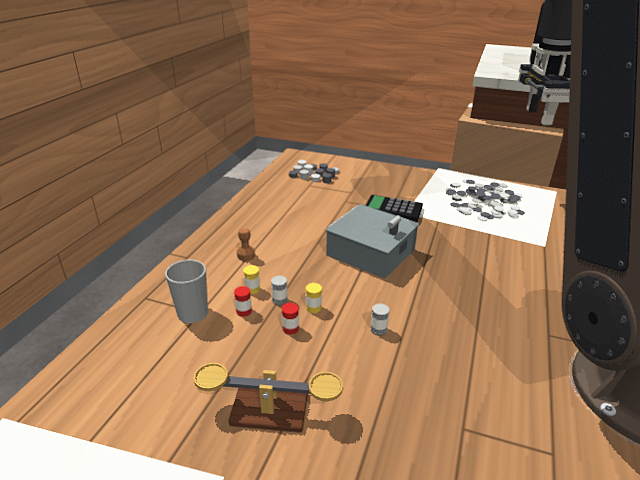

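The top view shows the grey rolls at (278,230) and (270,335) and the pans at (141,234) far and (161,320) near. The box is at (397,294) with its grip bar at (394,321), and the red and yellow look-alikes surround the first roll. The side view agrees.

```bash
cat > h.py <<'E'
import cv2,numpy as np
from plant import ctrl,imaging
def cast(n,uv,z):
    m=imaging.camera_model(n);R=np.array(m["R"]);t=np.array(m["t"]).ravel()
    q=cv2.undistortPoints(np.array(uv,float).reshape(-1,1,2),np.array(m["mtx"]),np.array(m["D"])).reshape(-1,2)
    d=np.c_[q,np.ones(len(q))]@R; c=-R.T@t
    return c+d*((z-c[2])/d[:,2])[:,None]
def blobs(mask,lo,hi,roi=None):
    c,_=cv2.findContours(mask.astype(np.uint8),cv2.RETR_EXTERNAL,cv2.CHAIN_APPROX_NONE)
    return [k for k in c if lo<cv2.contourArea(k)<hi]
def proj(n,X):
    m=imaging.camera_model(n)
    return cv2.projectPoints(np.array(X,float).reshape(-1,1,3),cv2.Rodrigues(np.array(m["R"]))[0],np.array(m["t"],float),np.array(m["mtx"]),np.array(m["D"]))[0].reshape(-1,2)
E
python3 - <<'E'
from h import *
p=cv2.imread("pics/top0.png");d=np.load("pics/top0.npy")
hsv=cv2.cvtColor(p,cv2.COLOR_BGR2HSV)
H,S,V=cv2.split(hsv)
def rep(name,mask,z,lo,hi,box):
    x0,y0,x1,y1=box;mm=np.zeros_like(mask);mm[y0:y1,x0:x1]=mask[y0:y1,x0:x1]
    for k in blobs(mm,lo,hi):
        (c,r)=cv2.minEnclosingCircle(k);M=cv2.moments(k);uv=[M['m10']/M['m00'],M['m01']/M['m00']]
        print(name,np.round(uv,1),round(r,1),cv2.contourArea(k),np.round(cast("top",uv,z)[0],4),cv2.minAreaRect(k))
rep("roll",(S<40)&(V>140),.05,60,600,(225,185,310,360))
rep("red",((H<8)|(H>172))&(S>180)&(V>120),.05,60,600,(225,185,310,360))
rep("yel",(H>25)&(H<33)&(S>180)&(V>120),.05,60,600,(225,185,310,360))
rep("pan",(H>18)&(H<30)&(S>130)&(V>120),.065,250,1000,(110,200,190,350))
rep("box",(H>80)&(H<120)&(S>15)&(V>70)|(S<50)&(V>90),.069,2000,12000,(335,235,455,365))
rep("grip",(S<40)&(V>160),.104,20,600,(375,305,415,335))
cal=((H>-1)&(V<70))
rep("cal",cal,.018,500,6000,(465,250,525,340))
print(d[321,394],d[280,397],d[230,278],d[234,141])
print(hsv[321,394],hsv[280,397],hsv[230,278],hsv[335,270],hsv[234,141],hsv[205,251],hsv[197,285])
print("tumbler",cast("top",[[228,153]],.1),"stamp",cast("top",[[338,160]],.07))
print("boxcorners",cast("top",[[374,247],[442,265],[423,341],[350,322]],.069))
c=p[225:365,335:455];cv2.imwrite("pics/boxc.png",cv2.resize(c,None,fx=5,fy=4.2,interpolation=2)) if 0 else cv2.imwrite("pics/boxc.png",cv2.resize(c,None,fx=4,fy=4,interpolation=cv2.INTER_CUBIC))
E
```

```text
roll [270.3 334.5] 8.4 174.5 [0.4482 0.0083 0.05  ] ((270.75, 334.25), (14.142135620117188, 16.26345443725586), 45.0)
roll [277.8 229.8] 7.6 157.5 [ 0.6505 -0.0053  0.05  ] ((278.0, 230.0), (14.0, 14.0), 90.0)
red [242.4 256.3] 7.8 163.0 [0.5989 0.0632 0.05  ] ((242.40005493164062, 256.300048828125), (14.310833930969238, 14.758047103881836), 63.43495178222656)
red [250.  203.8] 7.6 161.0 [0.7015 0.0493 0.05  ] ((250.0, 204.0), (14.0, 14.0), 90.0)
yel [278.2 266.2] 7.5 155.0 [ 0.5798 -0.0064  0.05  ] ((278.0, 266.0), (14.0, 14.0), 90.0)
yel [284.3 196.6] 7.5 154.0 [ 0.7158 -0.0176  0.05  ] ((284.0, 197.0), (14.0, 14.0), 90.0)
pan [160.2 319. ] 13.3 501.5 [0.4778 0.2187 0.065 ] ((160.5, 319.0), (26.0, 25.0), 90.0)
pan [140.1 233.2] 12.8 474.5 [0.6426 0.2611 0.065 ] ((140.0, 233.5), (25.0, 24.0), 90.0)
box [397.  293.4] 54.8 6168.0 [ 0.5269 -0.234   0.069 ] ((397.182861328125, 293.27459716796875), (76.68727111816406, 83.4019775390625), 15.422160148620605)
grip [393.2 319.6] 8.9 30.0 [ 0.4793 -0.2218  0.104 ] ((393.47515869140625, 319.5933837890625), (17.714305877685547, 2.7054574489593506), 14.931416511535645)
cal [493.3 295.5] 39.0 2691.5 [ 0.521  -0.4378  0.018 ] ((493.0, 296.0), (68.0, 42.0), 90.0)
1.0281576 1.0735683 1.0885383 1.0716302
[120   3 164] [ 95  21 131] [ 15   3 166] [ 60   4 171] [ 21 173 190] [  3 219 193] [ 27 243 214]
tumbler [[0.7907585  0.08605366 0.1       ]] stamp [[ 0.78416692 -0.1220488   0.07      ]]
boxcorners [[ 0.61562054 -0.19051499  0.069     ]
 [ 0.58097978 -0.32155551  0.069     ]
 [ 0.43608136 -0.28338238  0.069     ]
 [ 0.473109   -0.14412074  0.069     ]]
```

View pics/boxc.png

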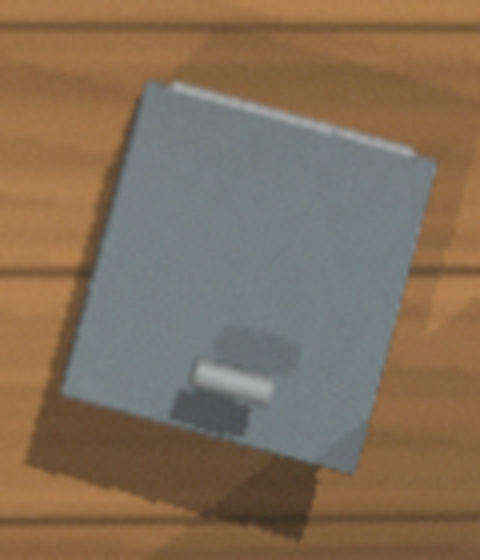

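```bash
python3 -m crank '[[[0.04,0.04,0],[0,0,-4.1],1],[[0.04,0.04,0],[0,0,0],1],[[0.04,0.04,0],[0,0,0],1],[[0.04,0.04,0],[0,0,0],1],[[0.04,0.04,0],[0,0,0],1],[[0.006,0.04,0],[0,0,0],1],[[0.006,0.04,0],[0,0,0],1],[[0.006,0.04,0],[0,0,0],1],[[0.006,0.04,0],[0,0,0],1],[[0.006,0.04,0],[0,0,0],1],[[0.004,0.04,0],[0,0,0],1],[[0,0.04,0],[0,0,0],1]]'
python3 -m crank '[[[0,0.04,-0.01],[0,0,0],1],[[0,0.04,-0.01],[0,0,0],1],[[0,0.04,-0.01],[0,0,0],1],[[0,0.04,-0.01],[0,0,0],1],[[0,0.008,-0.03],[0,0,0],1],[[0,0,0],[0,0,0],1],[[0,0,0],[0,0,0],1]]'
```

```text
clock: 1.3
tool_pos: [0.4248, -0.1817, 0.2263]
orientation: [180.0, -0.0, -165.6]
force: [2.0, 1.1, 0.2]
opening: 0.0875
gripper_force: 0.0
clock: 2.0
tool_pos: [0.4246, -0.0155, 0.1566]
orientation: [-180.0, -0.1, -165.5]
force: [-0.4, -0.8, 0.7]
opening: 0.0872
gripper_force: 0.0
```

```bash
python3 -m crank '[[[0.012,0.012,-0.02],[0,0,0],1],[[0.0115,0.0115,-0.02],[0,0,0],1],[[0,0,-0.03],[0,0,0],1],[[0,0,-0.03],[0,0,0],1],[[0,0,-0.03],[0,0,0],1],[[0,0,-0.01],[0,0,0],1],[[0,0,0],[0,0,0],1],[[0,0,0],[0,0,0],-1],[[0,0,0],[0,0,0],-1],[[0,0,0],[0,0,0],-1],[[0,0,0],[0,0,0],-1],[[0,0,0],[0,0,0],-1]]'
python3 -m crank '[[[0,0,0],[0,0,0],-1],[[0,0,0],[0,0,0],-1]]'
```

```text
clock: 3.2
tool_pos: [0.4486, 0.0083, 0.0171]
orientation: [180.0, 0.1, -165.6]
force: [-0.7, 0.7, -0.2]
opening: 0.0534
gripper_force: 0.0
clock: 3.4
tool_pos: [0.4484, 0.0082, 0.0166]
orientation: [180.0, 0.0, -165.6]
force: [0.0, -0.2, -0.3]
opening: 0.037
gripper_force: 0.0
```

```bash
python3 -m crank '[[[0,0,0],[0,0,0],-1],[[0,0,0],[0,0,0],-1],[[0,0,0.02],[0,0,0],-1],[[0,0,0.04],[0,0,0],-1],[[0,0,0.04],[0,0,0],-1],[[0.0049,0.035,0.015],[0,0,0],-1],[[0.0049,0.035,0],[0,0,0],-1],[[0.0049,0.035,0],[0,0,0],-1],[[0.0049,0.035,0],[0,0,0],-1],[[0.0049,0.035,0],[0,0,0],-1],[[0.0049,0.035,0],[0,0,0],-1],[[0,0,0],[0,0,0],-1]]'
python3 - <<'E'
from h import *
for n in("top","side"):
    p,d=imaging.snapshot(n); cv2.imwrite(f"pics/{n}1.png",p)
o=ctrl.get_obs();print(o["tool_pos"],o["opening"],o["gripper_force"])
p=cv2.imread("pics/side1.png");cv2.imwrite("pics/side1c.png",cv2.resize(p[240:480,120:440],None,fx=2.4,fy=2.4))
E
```

```text
clock: 4.6
tool_pos: [0.4785, 0.2217, 0.131]
orientation: [180.0, 0.0, -165.4]
force: [-0.6, -0.9, -1.9]
opening: 0.0296
gripper_force: 30.0
[0.47708462 0.21844602 0.13064564] 0.029507285848390113 29.998073279857635
```

View pics/side1c.png

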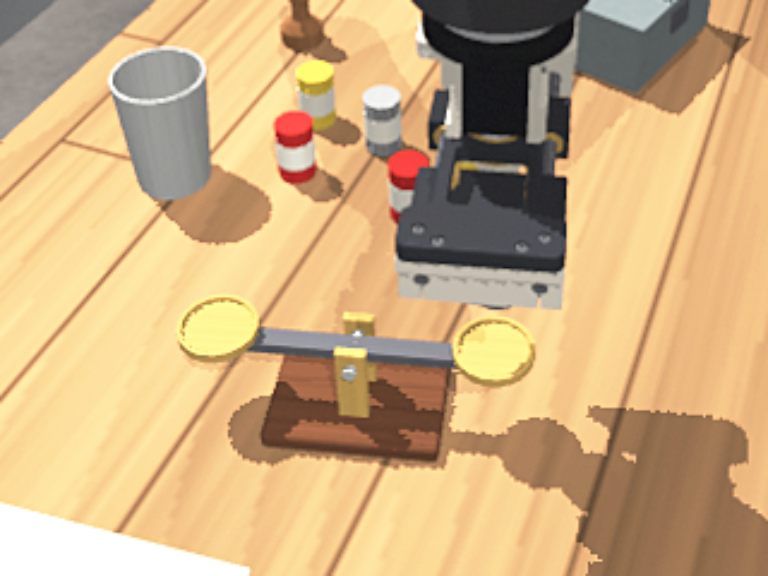

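The roll is held above the near pan, seen at crop (494,350). I'll cross-check the pan positions in the side view.

Run:
```python
from h import *
print(cast("side",[[325.8,385.8],[120+219/2.4,240+327/2.4]],.065))
```

```text
[[0.47251241 0.22037478 0.065     ]
 [0.63550559 0.26247069 0.065     ]]
```

Run:
```python
from h import *
print(cast("side",[[120+382/2.4,240+97/2.4],[120+295/2.4,240+122/2.4]],.05))
p=cv2.imread("pics/side0.png");H,S,V=cv2.split(cv2.cvtColor(p,cv2.COLOR_BGR2HSV))
m=((H>18)&(H<30)&(S>110)&(V>100)).astype(np.uint8);m[:355]=0;m[405:]=0;m[:,:185]=0;m[:,350:]=0
for k in blobs(m,150,3000):
    (c,ax,a)=cv2.fitEllipse(k);print(c,ax,cast("side",[c],.0645))
for z,name in((.05,"roll"),):
    mm=((S<60)&(V>120)).astype(np.uint8);mm[:300]=0;mm[330:]=0;mm[:,:365]=0;mm[:,395:]=0
    for k in blobs(mm,20,3000): print(cv2.boundingRect(k))
```

```text
[[ 0.64426944 -0.00377941  0.05      ]
 [ 0.69435011  0.04928331  0.05      ]]
(266.7728271484375, 394.5369567871094) (15.994011878967285, 20.915424346923828) [[0.5454292 0.2640077 0.0645   ]]
(325.3708190917969, 385.86944580078125) (28.47842788696289, 33.46810531616211) [[0.47318266 0.22029695 0.0645    ]]
(210.29254150390625, 376.3726806640625) (26.864852905273438, 33.5616455078125) [[0.63698101 0.26279762 0.0645    ]]
(371, 315, 17, 15)
(372, 304, 17, 11)
```

```bash
python3 -m crank '[[[0,0,-0.02],[0,0,0],-1],[[0,0,-0.016],[0,0,0],-1],[[0,0,-0.008],[0,0,0],-1],[[0,0,-0.004],[0,0,0],-1],[[0,0,-0.003],[0,0,0],-1],[[0,0,0],[0,0,0],-1],[[0,0,0],[0,0,0],-0.1]]'
python3 -m crank '[[[0,0,0],[0,0,0],0],[[0,0,0],[0,0,0],0.2],[[0,0,0],[0,0,0],0.4],[[0,0,0],[0,0,0],0.4],[[0,0,0],[0,0,0],0.4],[[0,0,0],[0,0,0],0.4],[[0,0,0],[0,0,0],0.4],[[0,0,0],[0,0,0],0.4],[[0,0,0.02],[0,0,0],0.4],[[0,0,0.03],[0,0,0],0.4],[[0,0,0.04],[0,0,0],0.4]]'
```

```text
clock: 5.4
tool_pos: [0.4783, 0.2184, 0.0813]
orientation: [180.0, 0.1, -165.6]
force: [0.5, 0.3, 0.1]
opening: 0.0333
gripper_force: 0.0
clock: 6.5
tool_pos: [0.4768, 0.2174, 0.1701]
orientation: [-179.9, -0.2, -165.6]
force: [1.2, 0.5, 0.5]
opening: 0.0614
gripper_force: 0.0
```

```bash
python3 -m crank '[[[0,-0.032,0.0],[0,0,0],0.3],[[0.024,-0.032,0],[0,0,0],0.3],[[0.03,-0.032,0],[0,0,0],0.3],[[0.03,-0.032,0],[0,0,0],0.3],[[0.03,-0.032,0],[0,0,0],0.3],[[0.03,-0.032,0],[0,0,0],0.3],[[0.028,-0.0307,0],[0,0,0],0.3],[[0,0,0],[0,0,0],0.3],[[0,0,0],[0,0,0],0.3]]'
python3 - <<'E'
from h import *
p,d=imaging.snapshot("side");cv2.imwrite("pics/side2.png",cv2.resize(p[220:480,120:440],None,fx=2.3,fy=2.3))
print(ctrl.get_obs()["tool_pos"])
E
```

```text
clock: 7.4
tool_pos: [0.6498, -0.0056, 0.1696]
orientation: [180.0, -0.1, -165.7]
force: [-0.2, -0.3, -0.3]
opening: 0.0573
gripper_force: 0.0
[ 0.64938228 -0.00482792  0.16995503]
```

View pics/side2.png

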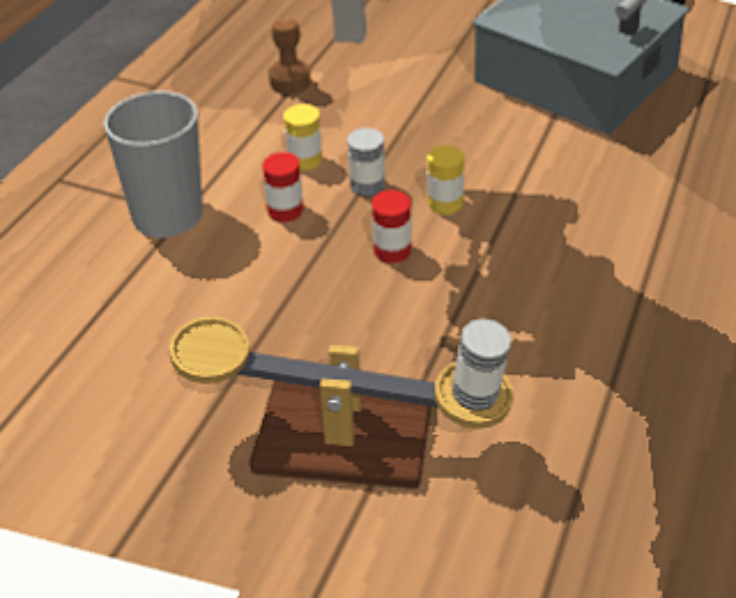

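Roll A (484,365) stands on the lowered near pan and the far pan (210,350) is raised. Next I'll pick up roll B.

```bash
python3 -m crank '[[[0,0,-0.04],[0,0,0],0.3],[[0,0,-0.04],[0,0,0],0.3],[[0,0,-0.04],[0,0,0],0.3],[[0,0,-0.02],[0,0,0],0.3],[[0,0,-0.013],[0,0,0],0.3],[[0,0,0],[0,0,0],0.3],[[0,0,0],[0,0,0],-1],[[0,0,0],[0,0,0],-1],[[0,0,0],[0,0,0],-1],[[0,0,0],[0,0,0],-1],[[0,0,0],[0,0,0],-1],[[0,0,0],[0,0,0],-1]]'
python3 -m crank '[[[0,0,0],[0,0,0],-1]]'
```

```text
clock: 8.65
tool_pos: [0.6503, -0.0045, 0.0186]
orientation: [-180.0, 0.1, -165.6]
force: [-1.6, 0.4, 5.8]
opening: 0.0291
gripper_force: 30.0
clock: 8.75
tool_pos: [0.6503, -0.0045, 0.0186]
orientation: [-180.0, 0.1, -165.6]
force: [-0.7, 1.2, 6.1]
opening: 0.0294
gripper_force: 30.0
```

```bash
python3 -m crank '[[[0,0,0.02],[0,0,0],-1],[[0,0,0.04],[0,0,0],-1],[[0,0,0.04],[0,0,0],-1],[[0,0,0.03],[0,0,0],-1],[[-0.001,0.038,0],[0,0,0],-1],[[-0.001,0.038,0],[0,0,0],-1],[[-0.001,0.038,0],[0,0,0],-1],[[-0.001,0.038,0],[0,0,0],-1],[[-0.001,0.038,0],[0,0,0],-1],[[-0.001,0.038,0],[0,0,0],-1],[[-0.002,0.038,0],[0,0,0],-1],[[0,0,0],[0,0,0],-1]]'
python3 - <<'E'
from h import *
p,d=imaging.snapshot("side");cv2.imwrite("pics/side3.png",cv2.resize(p[240:480,120:440],None,fx=2.3,fy=2.3))
o=ctrl.get_obs();print(o["tool_pos"],o["force"])
E
```

```text
clock: 9.95
tool_pos: [0.6412, 0.2657, 0.1467]
orientation: [180.0, -0.0, -165.4]
force: [0.6, 0.1, -1.7]
opening: 0.0297
gripper_force: 30.0
[0.64101812 0.26370534 0.14665007] [-0.70355008 -0.68717427 -1.50369969]
```

View pics/side3.png

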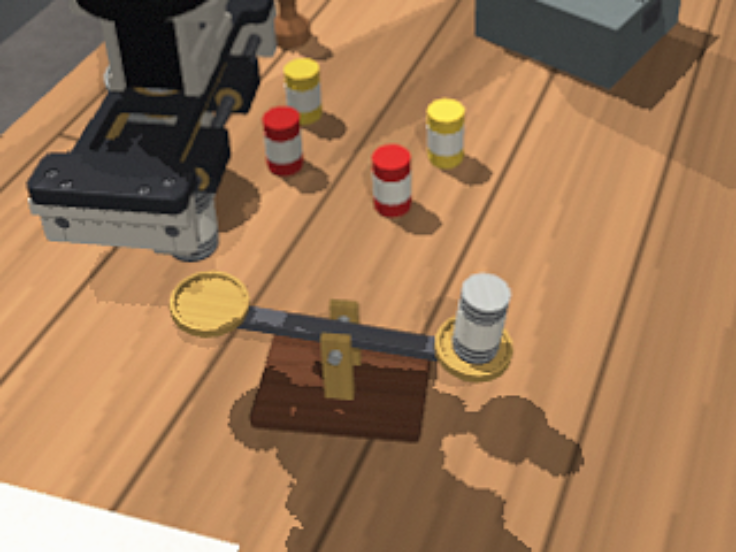

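Run:
```python
from h import *
p=cv2.imread("pics/side3.png")
cv2.imwrite("pics/side3c.png",cv2.resize(p[160:320,100:300],None,fx=4,fy=3.5,interpolation=2) if 0 else cv2.resize(p[170:320,100:280],None,fx=4,fy=4,interpolation=cv2.INTER_CUBIC))
print(cast("side",[[120+195/2.3,240+250/2.3]],.129), proj("side",[[.641,.2637,.1467],[.636,.263,.129]])*1-[[120,240]])
```

```text
[[0.63305335 0.2702467  0.129     ]] [[ 80.69677523  94.70955915]
 [ 85.6408849  104.65293952]]
```

View pics/side3c.png

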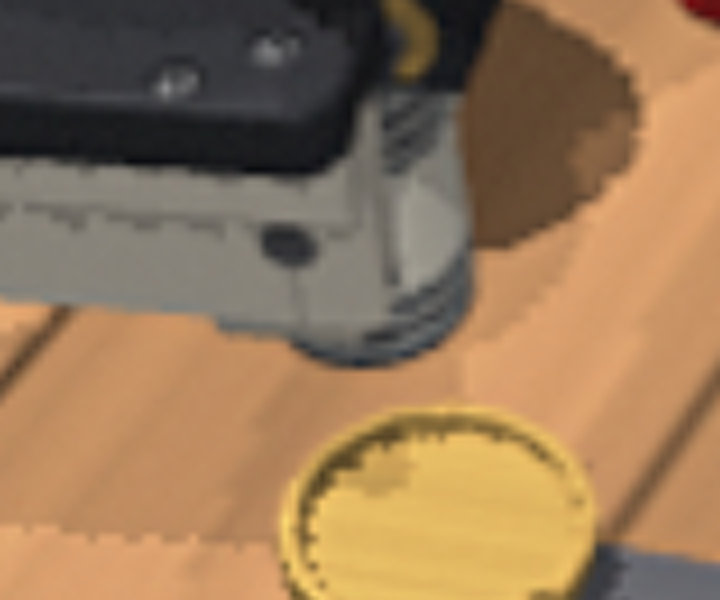

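```bash
python3 -m crank '[[[0.001,-0.002,-0.025],[0,0,0],-1],[[0,0,-0.02],[0,0,0],-1],[[0,0,-0.008],[0,0,0],-1],[[0,0,-0.004],[0,0,0],-1],[[0,0,-0.004],[0,0,0],-1],[[0,0,-0.004],[0,0,0],-1],[[0,0,0],[0,0,0],-1],[[0,0,0],[0,0,0],-1]]'
python3 - <<'E'
from h import *
o=ctrl.get_obs();print(o["tool_pos"],o["force"],o["moment"])
E
```

```text
clock: 10.8
tool_pos: [0.6433, 0.2596, 0.0832]
orientation: [180.0, 0.1, -165.6]
force: [0.8, -1.4, 0.6]
opening: 0.0294
gripper_force: 30.0
[0.6432947  0.25956882 0.08324323] [ 0.78992567 -1.3909992   0.58210625] [-0.4244419  -0.25208734  0.02078495]
```

```bash
python3 -m crank '[[[0,0,-0.0015],[0,0,0],-1],[[0,0,0],[0,0,0],-0.2],[[0,0,0],[0,0,0],0],[[0,0,0],[0,0,0],0.2],[[0,0,0],[0,0,0],0.4],[[0,0,0],[0,0,0],0.4],[[0,0,0],[0,0,0],0.4],[[0,0,0],[0,0,0],0.4],[[0,0,0.015],[0,0,0],0.4],[[0,0,0.02],[0,0,0],0.4],[[0,0,0.03],[0,0,0],0.4],[[0,0,0.04],[0,0,0],0.4]]'
python3 -m crank '[[[0,-0.04,0],[0,0,0],0.4],[[0,-0.04,0],[0,0,0],0.4],[[0,-0.04,0],[0,0,0],0.4],[[0,-0.04,0],[0,0,0],0.4],[[0,0,0],[0,0,0],0.4]]'
python3 - <<'E'
from h import *
p,d=imaging.snapshot("side");cv2.imwrite("pics/side4.png",cv2.resize(p[240:480,120:440],None,fx=2.3,fy=2.3))
q,d=imaging.snapshot("top");cv2.imwrite("pics/top4.png",q);np.save("pics/top4.npy",d)
o=ctrl.get_obs();print(o["tool_pos"],o["force"])
E
```

```text
clock: 12.0
tool_pos: [0.642, 0.2589, 0.1867]
orientation: [-180.0, -0.1, -165.6]
force: [1.3, 1.2, -0.2]
opening: 0.0614
gripper_force: 0.0
clock: 12.5
tool_pos: [0.6426, 0.0954, 0.1878]
orientation: [-180.0, 0.1, -165.8]
force: [0.3, 0.7, -0.3]
opening: 0.0612
gripper_force: 0.0
[0.64309344 0.09841424 0.18746783] [0.934986   1.18103605 0.61628702]
```

View pics/side4.png

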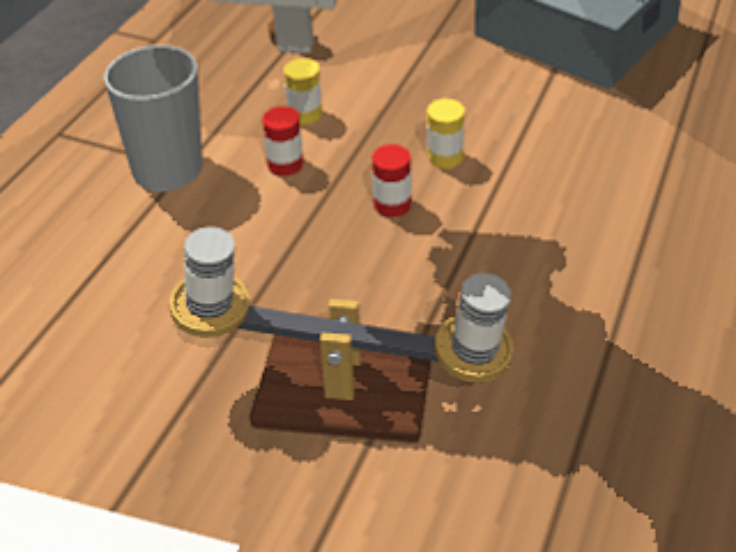

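Both rolls are standing. The near pan (474,350) stayed down and the far pan (210,305) is up, so the near roll is the heavier one. Next is the lid.

```bash
python3 -m crank '[[[-0.018,-0.035,0],[0,0,-3.3],1],[[-0.018,-0.035,0],[0,0,-3.3],1],[[-0.018,-0.035,0],[0,0,-3.3],1],[[-0.018,-0.035,0],[0,0,-3.3],1],[[-0.018,-0.035,0],[0,0,-3.3],1],[[-0.018,-0.035,0],[0,0,-3.3],1],[[-0.018,-0.035,0],[0,0,-3.3],1],[[-0.018,-0.035,0],[0,0,-3.3],1],[[-0.018,-0.035,0],[0,0,-3.5],1],[[0,0,0],[0,0,0],1],[[0,0,0],[0,0,0],1]]'
python3 - <<'E'
from h import *
p=cv2.imread("pics/side0.png");H,S,V=cv2.split(cv2.cvtColor(p,cv2.COLOR_BGR2HSV))
c=p[212:240,378:412];
m=((V>150)&(S<40)).astype(np.uint8);m[:210]=0;m[240:]=0;m[:,:380]=0;m[:,412:]=0
for k in blobs(m,5,500): print(cv2.boundingRect(k),cv2.minAreaRect(k))
print("side cast",cast("side",[[395,225]],.1),"top cast",cast("top",[[393.3,320.3]],.1))
print("proj top grip est", proj("side",[[.478,-.222,.097],[.475,-.221,.097]]))
o=ctrl.get_obs();print(o["tool_pos"],o["orientation"])
E
```

```text
clock: 13.7
tool_pos: [0.4812, -0.2156, 0.1867]
orientation: [180.0, 0.1, 164.5]
force: [-0.1, 0.1, -0.5]
opening: 0.0875
gripper_force: 0.0
(398, 218, 14, 16) ((405.2352294921875, 225.441162109375), (13.232758522033691, 13.992016792297363), 12.52880859375)
(380, 211, 20, 29) ((389.5, 225.0), (19.0, 28.0), 0.0)
side cast [[ 0.46787441 -0.20241274  0.1       ]] top cast [[ 0.47770761 -0.22249416  0.1       ]]
proj top grip est [[392.15009108 220.94068912]
 [393.44215105 221.41695691]]
[ 0.48116349 -0.21561879  0.18673547] [1.79988940e+02 6.22933643e-02 1.64469691e+02]
```

```bash
python3 -m crank '[[[-0.0047,-0.0064,-0.035],[0,0,0],1],[[0,0,-0.035],[0,0,0],1],[[0,0,-0.025],[0,0,0],1],[[0,0,-0.0135],[0,0,0],1],[[0,0,0],[0,0,0],0],[[0,0,0],[0,0,0],-1],[[0,0,0],[0,0,0],-1],[[0,0,0],[0,0,0],-1],[[0,0,0],[0,0,0],-1],[[0,0,0],[0,0,0],-1],[[0,0,0],[0,0,0],-1]]'
python3 - <<'E'
from h import *
print(ctrl.get_obs()["tool_pos"])
a,b=.125,.03; u=np.array([.9636,-.2672])
th=np.linspace(0,1.9,21); x=-a*np.cos(th)+b*np.sin(th); z=a*np.sin(th)+b*np.cos(th)
P=np.c_[np.outer(x,u),z]
print(np.round(np.diff(P,axis=0),4).tolist())
E
```

```text
clock: 14.8
tool_pos: [0.4761, -0.222, 0.0778]
orientation: [180.0, 0.0, 164.5]
force: [0.0, -0.3, 0.0]
opening: 0.0368
gripper_force: 0.0
[ 0.47611876 -0.2220133   0.07782915]
[[0.0033, -0.0009, 0.0117], [0.0043, -0.0012, 0.0113], [0.0054, -0.0015, 0.0109], [0.0063, -0.0018, 0.0103], [0.0072, -0.002, 0.0096], [0.0081, -0.0022, 0.0089], [0.0089, -0.0025, 0.008], [0.0096, -0.0026, 0.0071], [0.0102, -0.0028, 0.0061], [0.0107, -0.003, 0.0051], [0.0111, -0.0031, 0.004], [0.0114, -0.0032, 0.0029], [0.0116, -0.0032, 0.0018], [0.0117, -0.0033, 0.0006], [0.0118, -0.0033, -0.0005], [0.0117, -0.0032, -0.0017], [0.0114, -0.0032, -0.0028], [0.0111, -0.0031, -0.0039], [0.0107, -0.003, -0.005], [0.0102, -0.0028, -0.006]]
```

```bash
python3 -m crank '[[[0,0,0],[0,0,0],-1],[[0,0,0],[0,0,0],-1],[[0.0033,-0.0009,0.0117],[0,0,0],-1],[[0.0043,-0.0012,0.0113],[0,0,0],-1],[[0.0054,-0.0015,0.0109],[0,0,0],-1],[[0.0063,-0.0018,0.0103],[0,0,0],-1],[[0.0072,-0.002,0.0096],[0,0,0],-1],[[0.0081,-0.0022,0.0089],[0,0,0],-1],[[0.0089,-0.0025,0.008],[0,0,0],-1],[[0,0,0],[0,0,0],-1]]'
```

```text
clock: 15.8
tool_pos: [0.5203, -0.2339, 0.1493]
orientation: [180.0, -0.0, 164.5]
force: [-2.1, 6.4, -0.4]
opening: 0.0359
gripper_force: 30.0
```

```bash
python3 -m crank '[[[0.0096,-0.0026,0.0071],[0,0,0],-1],[[0.0102,-0.0028,0.0061],[0,0,0],-1],[[0.0107,-0.003,0.0051],[0,0,0],-1],[[0.0111,-0.0031,0.004],[0,0,0],-1],[[0.0114,-0.0032,0.0029],[0,0,0],-1],[[0.0116,-0.0032,0.0018],[0,0,0],-1],[[0.0117,-0.0033,0.0006],[0,0,0],-1],[[0,0,0],[0,0,0],-1]]'
```

```text
clock: 16.6
tool_pos: [0.5974, -0.2553, 0.1769]
orientation: [180.0, 0.1, 164.5]
force: [0.0, 5.7, 4.4]
opening: 0.0355
gripper_force: 30.0
```

```bash
python3 -m crank '[[[0.0118,-0.0033,-0.0005],[0,0,0],-1],[[0.0117,-0.0032,-0.0017],[0,0,0],-1],[[0.0114,-0.0032,-0.0028],[0,0,0],-1],[[0.0111,-0.0031,-0.0039],[0,0,0],-1],[[0.0107,-0.003,-0.005],[0,0,0],-1],[[0,0,0],[0,0,0],-1]]'
```

```text
clock: 17.2
tool_pos: [0.6551, -0.2714, 0.1629]
orientation: [-180.0, 0.2, 164.5]
force: [3.0, 4.8, 3.5]
opening: 0.0358
gripper_force: 30.0
```

```bash
python3 -m crank '[[[0.0102,-0.0028,-0.006],[0,0,0],-1],[[0.003,-0.0008,-0.0022],[0,0,0],-1],[[0,0,0],[0,0,0],-1],[[0,0,0],[0,0,0],1],[[0,0,0],[0,0,0],1],[[0.003,0,0.001],[0,0,0],1],[[0.003,0,0.003],[0,0,0],1],[[0.002,0,0.003],[0,0,0],1],[[0,0,0],[0,0,0],1],[[0,0,0.03],[0,0,0],1],[[0,0,0.04],[0,0,0],1],[[0,0,0.04],[0,0,0],1]]'
```

```text
clock: 18.4
tool_pos: [0.6733, -0.2746, 0.2717]
orientation: [-180.0, -0.1, 164.5]
force: [0.6, -0.5, 0.6]
opening: 0.0876
gripper_force: 0.0
```

```bash
python3 -m crank '[[[-0.015,0.038,0],[0,0,2.5],0.4],[[-0.015,0.038,0],[0,0,2.5],0.4],[[-0.015,0.038,0],[0,0,2.5],0.4],[[-0.015,0.038,0],[0,0,2.5],0.4],[[-0.015,0.038,0],[0,0,2.5],0.4],[[-0.015,0.038,0],[0,0,2.5],0.4],[[-0.015,0.038,0],[0,0,2.5],0.4],[[-0.015,0.038,0],[0,0,2.5],0.4],[[-0.015,0.038,0],[0,0,2.5],0.4],[[-0.015,0.038,0],[0,0,2.5],0.4],[[-0.015,0.02,0],[0,0,2.5],0.4],[[0,0,0],[0,0,2.4],0.4]]'
python3 - <<'E'
from h import *
p,_=imaging.snapshot("top");cv2.imwrite("pics/top5.png",p)
s,_=imaging.snapshot("side");cv2.imwrite("pics/side5.png",s)
v=np.hstack([p[180:380,330:530],s[150:350,280:480]]);cv2.imwrite("pics/both5.png",cv2.resize(v,None,fx=2,fy=2))
q=cv2.imread("pics/top4.png");H,S,V=cv2.split(cv2.cvtColor(q,cv2.COLOR_BGR2HSV))
m=((S<50)&(V>130)).astype(np.uint8);m[:,:120]=0;m[:,185:]=0;m[:200]=0;m[345:]=0
for k in blobs(m,60,900):
    c,r=cv2.minEnclosingCircle(k);print(c,r,cv2.contourArea(k),cast("top",[c],.102),cast("top",[c],.123))
o=ctrl.get_obs();print(o["tool_pos"],o["orientation"])
E
```

```text
clock: 19.6
tool_pos: [0.5074, 0.1276, 0.2713]
orientation: [180.0, 0.0, -165.3]
force: [-0.9, -0.6, 0.5]
opening: 0.0617
gripper_force: 0.0
(152.5, 324.5) 6.96429443359375 71.5 [[0.46957812 0.22261148 0.102     ]] [[0.47097191 0.21636587 0.123     ]]
[0.5083731  0.12610333 0.2711614 ] [ 1.79986648e+02  3.87576595e-02 -1.65465672e+02]
```

View pics/both5.png

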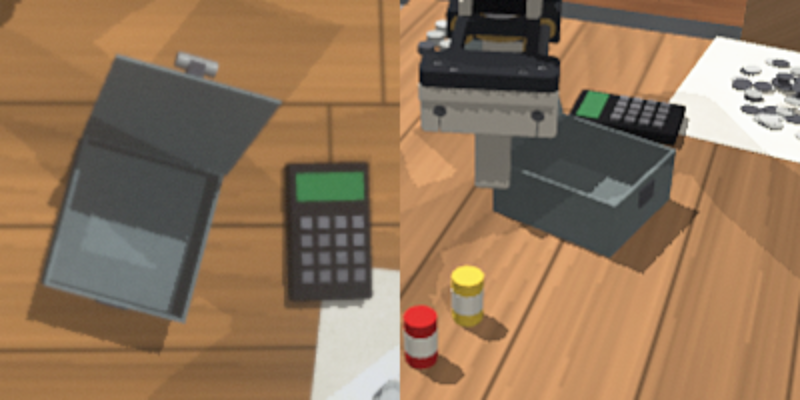

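The top half shows the box open with its floor visible around (115,250), and the lid laid back with its grip at (195,65). The calculator has not moved. Now I'll fetch the heavy roll with the tool tilted to match the beam.

```bash
python3 -m crank '[[[-0.011,0.03,-0.02],[0,0,0],0.4],[[-0.011,0.03,-0.03],[0,0,0],0.4],[[-0.01,0.031,-0.03],[0,0,0],0.4],[[0,0,-0.03],[1.71,-6.66,0],0.4],[[0,0,0],[0,0,0],0.4],[[0,0,0],[0,0,0],0.4]]'
```

```text
clock: 20.3
tool_pos: [0.4752, 0.2143, 0.1599]
orientation: [-179.8, 6.5, -165.6]
force: [0.1, 0.9, 1.5]
opening: 0.0614
gripper_force: 0.0
```

```bash
python3 -m crank '[[[0,0.002,-0.03],[0,0,0],0.4],[[0,0.001,-0.03],[0,0,0],0.4],[[0,0,-0.02],[0,0,0],0.4],[[0,0,-0.01],[0,0,0],0.4],[[0,0,0],[0,0,0],0.1],[[0,0,0],[0,0,0],0],[[0,0,0],[0,0,0],-0.1],[[0,0,0],[0,0,0],-0.2],[[0,0,0],[0,0,0],-0.3],[[0,0,0],[0,0,0],-1],[[0,0,0],[0,0,0],-1],[[0,0,0],[0,0,0],-1]]'
```

```text
clock: 21.5
tool_pos: [0.4771, 0.2192, 0.072]
orientation: [-180.0, 6.8, -165.6]
force: [-0.6, -3.2, 5.7]
opening: 0.0294
gripper_force: 30.0
```

```bash
python3 -m crank '[[[0,0,0.003],[0,0,0],-1],[[0,0,0.003],[0,0,0],-1],[[0,0,0.003],[0,0,0],-1],[[0,0,0.003],[0,0,0],-1],[[0,0,0.003],[0,0,0],-1],[[0,0,0.003],[0,0,0],-1],[[0,0,0.003],[0,0,0],-1],[[0,0,0.003],[0,0,0],-1],[[0,0,0.01],[0,0,0],-1],[[0,0,0.02],[0,0,0],-1],[[0,0,0.03],[-1.71,6.66,0],-1],[[0,0,0.03],[0,0,0],-1]]'
python3 -m crank '[[[0,-0.03,0.02],[0,0,-2.5],-1],[[0,-0.038,0],[0,0,-2.5],-1],[[0,-0.038,0],[0,0,-2.5],-1],[[0,-0.038,0],[0,0,-2.5],-1],[[0,-0.038,0],[0,0,-2.5],-1],[[0,-0.038,0],[0,0,-2.5],-1],[[0.005,-0.038,0],[0,0,-2.5],-1],[[0.005,-0.038,0],[0,0,-2.5],-1],[[0.005,-0.038,0],[0,0,-2.5],-1],[[0.005,-0.038,0],[0,0,-2.5],-1],[[0.005,-0.038,0],[0,0,-2.5],-1],[[0.005,-0.03,0],[0,0,-2.4],-1]]'
python3 - <<'E'
from h import *
o=ctrl.get_obs();print(o["tool_pos"],o["orientation"],o["force"],o["opening"])
p,_=imaging.snapshot("side");cv2.imwrite("pics/side6.png",cv2.resize(p[120:480,150:480],None,fx=1.6,fy=1.6))
E
```

```text
clock: 22.7
tool_pos: [0.4776, 0.2195, 0.1845]
orientation: [-179.9, -0.0, -165.6]
force: [0.5, 0.9, -2.2]
opening: 0.0295
gripper_force: 30.0
clock: 23.9
tool_pos: [0.5067, -0.2229, 0.2039]
orientation: [-179.9, 0.3, 164.3]
force: [-1.0, 0.0, -3.4]
opening: 0.0294
gripper_force: 30.0
[ 0.50674234 -0.2228671   0.20386668] [-179.92241575    0.25863051  164.29165592] [-1.02231932  0.0489212  -3.38005589] 0.029418749836960634
```

View pics/side6.png

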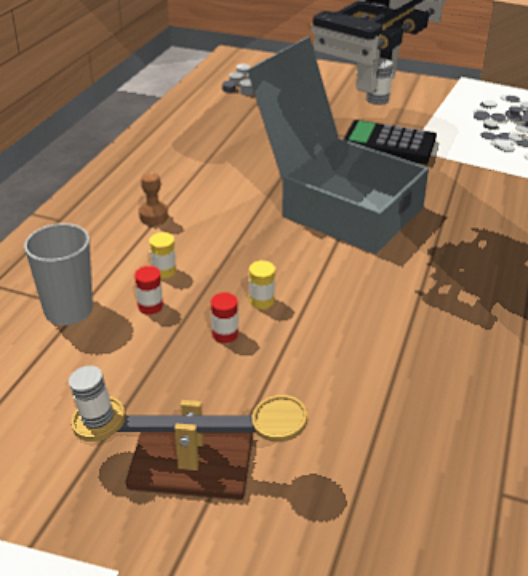

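The light roll (92,400) stands on the far pan and the beam has swung to it. The heavy roll is gripped and above the open box (375,85), so I'll lower it in.

```bash
python3 -m crank '[[[0.003,-0.008,-0.02],[0,0,0],-1],[[0,0,-0.04],[0,0,0],-1],[[0,0,-0.04],[0,0,0],-1],[[0,0,-0.04],[0,0,0],-1],[[0,0,-0.02],[0,0,0],-1],[[0,0,-0.01],[0,0,0],-1],[[0,0,-0.005],[0,0,0],-1],[[0,0,0],[0,0,0],-1],[[0,0,0],[0,0,0],-1]]'
```

```text
clock: 24.85
tool_pos: [0.5111, -0.2291, 0.0297]
orientation: [-179.9, 0.4, 164.5]
force: [-0.5, -0.5, -2.6]
opening: 0.0295
gripper_force: 30.0
```

```bash
python3 -m crank '[[[0,0,-0.003],[0,0,0],-1],[[0,0,-0.002],[0,0,0],-1],[[0,0,-0.001],[0,0,0],-1],[[0,0,0],[0,0,0],-1]]'; python3 -m crank '[[[0,0,-0.001],[0,0,0],-1],[[0,0,-0.001],[0,0,0],-1],[[0,0,0],[0,0,0],-1]]'
```

```text
clock: 25.25
tool_pos: [0.5105, -0.229, 0.0231]
orientation: [-179.9, 0.3, 164.5]
force: [-0.8, 1.2, 4.0]
opening: 0.0299
gripper_force: 30.0
clock: 25.55
tool_pos: [0.5107, -0.2291, 0.0229]
orientation: [-179.9, 0.4, 164.5]
force: [-6.5, 4.1, 24.7]
opening: 0.0293
gripper_force: 30.0
```

```bash
python3 -m crank '[[[0,0,0.0015],[0,0,0],-1],[[0,0,0],[0,0,0],-0.3],[[0,0,0],[0,0,0],-0.2],[[0,0,0],[0,0,0],0],[[0,0,0],[0,0,0],0.1],[[0,0,0],[0,0,0],0.2],[[0,0,0.01],[0,0,0],0.2],[[0,0,0.03],[0,0,0],0.2],[[0,0,0.04],[0,0,0],0.2],[[0,0,0.04],[0,0,0],0.2],[[0,0,0.04],[0,0,0],0.2]]'; python3 -m crank '[[[-0.02,0.04,0.03],[0,0,0],0.2],[[0,0.04,0],[0,0,0],0.2],[[0,0.04,0],[0,0,0],0.2],[[0,0.04,0],[0,0,0],0.2],[[0,0.04,0],[0,0,0],0.2],[[0,0,0],[0,0,0],0.2],[[0,0,0],[0,0,0],0.2]]'
python3 - <<'E'
from h import *
p,_=imaging.snapshot("top");s,_=imaging.snapshot("side")
v=np.hstack([cv2.resize(p[130:380,110:540],None,fx=.93,fy=1) if 0 else p[130:380,110:540],s[130:380,170:430]]);cv2.imwrite("pics/fin.png",cv2.resize(v,None,fx=1.15,fy=1.15))
E
```

```text
clock: 26.65
tool_pos: [0.5098, -0.229, 0.1844]
orientation: [-179.9, 0.3, 164.4]
force: [1.0, -0.4, -0.3]
opening: 0.0528
gripper_force: 0.0
clock: 27.35
tool_pos: [0.4915, -0.031, 0.2105]
orientation: [-179.9, 0.3, 164.6]
force: [-0.2, -0.4, -0.5]
opening: 0.0526
gripper_force: 0.0
```

View pics/fin.png

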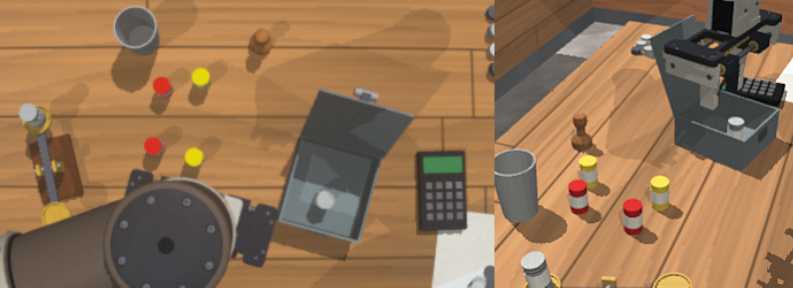

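The final picture shows the heavy roll upright in the box (325,200), the lid open, and the light roll standing on the far pan (35,115). The tumbler, stamp and calculator are untouched and the robot is clear of everything.

```bash
python3 -c "
from plant import close_job
print(close_job())"
```

```text
the job is handed in; nothing more can be done
None
```

The job is handed in, about 27 s into the 72 s limit: the heavier roll stands upright on the cash box floor, the lid is open, the lighter roll stands on the far pan, and the calculator, tumbler and stamp were left alone.

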